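# Refit the egg cooker's knob, load the eggs and switch it on

## Robot

A 6-joint arm with a two-finger parallel gripper is mounted at the origin on the work surface. World frame = base frame: x ahead of the robot, y to its left, z up, the work surface at z = 0. Lengths are in m, angles in degrees, forces in N, time in s.
With the tool pointing down it reaches from about 0.375 to 0.75 m from the base axis. Payload 9 kg.
Tool frame: the origin (TCP) lies at the very end of the fingers, on their centre line; the grasp point (between the pads) lies env.grip_depth behind it (env.grip_depth is the distance from the TCP to the grasp point, in m); z points along the fingers, y is the line along which they close (so a half turn about z gives the same grasp; the last joint's range is limited). The gripper opens to 85 mm and grips with 20 to 120 N. Pads are 22 mm wide; open, the fingers measure 114 mm over their backs; the gripper's body (76 mm by 85 mm) begins 54 mm behind the grasp point. The pads swing forward as they close: fully open they stand 13 mm farther back than shut.
Start: joints at [58.344, 5.964, 5.575, 89.605, 0, 77.527], TCP at [0.197, 0.567, 0.231] pointing down, gripper open.
Joint ranges: [-171.21, 171.21], [-48.23, 106.86], [-62.78, 66.21], [-105.2, 120.99], [-86.42, 89.51], [-180, 180]. Speed limits (degrees/s): [127.2, 127.2, 147.25, 180, 180, 180].

## Interface

Orientations are given as [roll, pitch, yaw] about the fixed x, y, z axes, in that order (R = Rz(yaw) Ry(pitch) Rx(roll)).
In Python, from rig import env, optics gives the robot as it stands. Calls block until the motion is done:
- env.reach(position, orientation): joint-space move of the TCP to a pose.
- env.movel(position, ori=None, v=0.15): straight line of the TCP; ori=None keeps the orientation; v is the mean speed in m/s.
- env.goto_joints(angles): joint-space move.
- env.command_gripper(opening, grip_force=None): finger opening in m; grip_force is the grip in N (None keeps the last); returns when the fingers have stopped.
- env.sleep(seconds).
- env.solve_ik(position, orientation): joint angles nearest the present ones, or None.
- env.get_state(): the state.
- optics.read_camera(name): name is "scene" or "top" or "wrist"; returns a dict with "pixels" (420x560x3 uint8, red, green, blue), "depth" (420x560 float32, m along the optical axis (not along the pixel's ray), 0 where there is no reading), "mtx" (3x3 intrinsics, pixels), "world_from_camera" (4x4, takes a point from camera to world coordinates). Camera axes: x right, y up, looking along -z (the intrinsics and any distortion apply to the point x, -y, -z); pixel columns grow to the right and rows downward; lengths in m; the calibration is good to about 2 mm. A picture is of the moment at which its call begins.
A pose or a line that the arm cannot do raises env.Unreachable and nothing moves.
- env.sign_off(): hands the job in; it is judged then, once.
The state is a dict: "time_s": time; "qpos": joint angles; "joint_velocities": joint speeds; "joint_efforts": joint torques, N m; "tool_pos": TCP position; "tcp_rot": TCP orientation; "contact_force": force on the tool from outside, world axes, zero at the start; "ft_torque": the same for the moment, N m; "gripper_width": finger opening in m; "grasp_force": force on a finger pad.
Only numpy, scipy, OpenCV 4.12 (cv2) and the standard library are available. Lean on these libraries where they do the work, as an engineer would, in place of code of your own. Each camera call takes 0.05 s, during which the arm holds its last target. There are 200 camera calls.

## Task

Get the egg cooker going for the salad: first slide its power slider all the way back to off. With it off, push the washed timer knob onto its D-shaped shaft, turning it slowly until it drops fully home, and stand every egg from the wooden rack upright in a black cup of its own on the cooker, without dropping any. Only then slide the power slider to the red mark, and leave the other kitchen things alone.

Things in the scene. Friction and masses are not known exactly. Their poses are not given: they have to be found in the camera images.
- shaft (a point): Foot of the brass D-shaft, on its axis, in the flat top of the cooker's control console (40 mm above the table); the cooker's axes. The shaft stands up 20 mm from here: 20 mm diameter, one flat cut 5 mm from its axis, top edge chamfered 1.2 mm, a black line on its end beside the flat. A seated knob's underside lies at this height
- shaft_end (a point): Centre of the D-shaft's top end, 20 mm above shaft; the cooker's axes. The shaft's flat faces the cooker's -x side to within 0.5 rad either way; its exact angle is not given (seen from above, or felt with the knob). The shaft turns only stiffly (0.25 N m), with stops at 0.6 rad either way
- knob_grip (a point): Black timer knob, loose, on the table, 60 mm high, 70-120 g: round skirt 60 mm diameter, 25 mm high, with a grip bar on top 56 mm long (its x), 22 wide (its y), 35 high. This point is on its axis, 42 mm above its underside, in the bar. Home on the shaft it is 42 mm above shaft; if out of line the knob stands on the shaft end, 20 mm higher
- knob: The same knob, origin at its underside's centre, z up. Beneath is a blind D-shaped bore 22 mm deep, 1.3 mm wider all round than the shaft; its flat is on the knob's -x side, where a white line marks the bar. It slips on when its flat is within about 0.14 rad of the shaft's. The simulator may nudge the knob aside
- power (a joint): Power slider, m: 0 is off (the end nearest the robot), 0.10 fully on. Friction about 1.5 N, stays where it is left.
- power_top (a point): Centre of the top of the slider's black grip, moving with it: grip 20 mm wide along the track, 28 mm across, 40 mm high, its top 54.5 mm above the console top. The track runs along the cooker's x axis on the console's far side from the drum. (This point's own y axis, not its x, points along the track from off to on.)
- mark: Red mark on both sides of the track showing where the slider's grip centre must go; origin on the track's centre line at the console top; x along the track from off to on.
- cooker: White egg cooker, fixed; origin on the table under the centre of its round drum (radius 100 mm, steel top 50 mm above the table). Axes: x along the slider track from off to on, y from the drum toward the console, z up. Console 40 mm high on its +y side
- egg0_c (a point): Hen's egg, 58 mm high, 44 mm diameter at its widest (22 to 32 mm above its blunt bottom), about 60 g, loose, may be absent; this point is its centre, 29 mm above its bottom. z is its long axis, pointed end up. It starts upright in a ring of the wooden rack, its bottom 3 mm above the board (rings 42 mm outside diameter, 10 mm high).
- egg1_c (a point): Hen's egg, 58 mm high, 44 mm diameter at its widest (22 to 32 mm above its blunt bottom), about 60 g, loose, may be absent; this point is its centre, 29 mm above its bottom. z is its long axis, pointed end up. It starts upright in a ring of the wooden rack, its bottom 3 mm above the board (rings 42 mm outside diameter, 10 mm high).
- egg2_c (a point): Hen's egg, 58 mm high, 44 mm diameter at its widest (22 to 32 mm above its blunt bottom), about 60 g, loose, may be absent; this point is its centre, 29 mm above its bottom. z is its long axis, pointed end up. It starts upright in a ring of the wooden rack, its bottom 3 mm above the board (rings 42 mm outside diameter, 10 mm high).
- egg3_c (a point): Hen's egg, 58 mm high, 44 mm diameter at its widest (22 to 32 mm above its blunt bottom), about 60 g, loose, may be absent; this point is its centre, 29 mm above its bottom. z is its long axis, pointed end up. It starts upright in a ring of the wooden rack, its bottom 3 mm above the board (rings 42 mm outside diameter, 10 mm high).
- egg4_c (a point): Hen's egg, 58 mm high, 44 mm diameter at its widest (22 to 32 mm above its blunt bottom), about 60 g, loose, may be absent; this point is its centre, 29 mm above its bottom. z is its long axis, pointed end up. It starts upright in a ring of the wooden rack, its bottom 3 mm above the board (rings 42 mm outside diameter, 10 mm high).
- cup0 (a point): Where the centre of an egg lies when it stands seated in this cup: one of five low black rings (42 mm outside diameter, rising 10 mm above the steel top) evenly round the drum, 65 mm from its centre.
- cup1 (a point): Where the centre of an egg lies when it stands seated in this cup: one of five low black rings (42 mm outside diameter, rising 10 mm above the steel top) evenly round the drum, 65 mm from its centre.
- cup2 (a point): Where the centre of an egg lies when it stands seated in this cup: one of five low black rings (42 mm outside diameter, rising 10 mm above the steel top) evenly round the drum, 65 mm from its centre.
- cup3 (a point): Where the centre of an egg lies when it stands seated in this cup: one of five low black rings (42 mm outside diameter, rising 10 mm above the steel top) evenly round the drum, 65 mm from its centre.
- cup4 (a point): Where the centre of an egg lies when it stands seated in this cup: one of five low black rings (42 mm outside diameter, rising 10 mm above the steel top) evenly round the drum, 65 mm from its centre.
- rack: Fixed wooden egg rack, 64 x 272 mm, 14 mm high; origin under its centre; the rings stand in a row along its y axis, 54 mm apart.
- shaker: Glass salt shaker with a steel cap, 42 mm diameter, 95 mm high; a bystander, origin under its centre.
- jar: Spice jar with a yellow lid, 54 mm diameter, 75 mm high; a bystander, origin under its centre.
Things that resemble listed ones, but are neither listed nor needed, are in the scene too. What is shaped like the part that bears egg3_c but green is not meant.

How it is judged:
By the outcome, as a careful person would: the job done as asked, in the order asked, and still so for the second after the job is handed in, with the robot touching nothing.
Of egg0, egg1, egg2, egg3, egg4 only 3 to 5 are there at a start; the rules pass over those that are not, and their reading is None.
At some moment in a run one of knob may be knocked a few centimetres aside while the robot is not near it.
It also fails if it takes over 208 s, if anything falls off the work surface, if the arm or the gripper's body presses on something with over 40 N, if the wrist force passes 120 N, or if a joint passes its speed limit or range.

## Working session

There is one attempt and no reset: what is moved stays moved. The work goes in short steps, each a Python script; the robot and the scene stay as the last script left them, time stands still between calls to the robot, and variables do not carry over. Pictures are saved under pics/ and viewed, at most 14 in all, crops included, and the job is handed in when it is done.

```bash
ls; mkdir -p pics; cat > h.py <<'E'
from rig import env, optics
import numpy as np, cv2
def cam(n):
    d=optics.read_camera(n); d['K']=np.array(d['mtx']); d['T']=np.array(d['world_from_camera']); return d
def save(d,name,crop=None,s=1):
    p=d['pixels'][:,:,::-1]
    if crop: u0,v0,u1,v1=crop; p=p[v0:v1,u0:u1]
    cv2.imwrite('pics/'+name,cv2.resize(p,None,fx=s,fy=s,interpolation=cv2.INTER_CUBIC))
def ray(d,u,v,z):
    r=np.linalg.inv(d['K'])@[u,v,1.]; r=d['T'][:3,:3]@[r[0],-r[1],-r[2]]; o=d['T'][:3,3]
    return o+r*(z-o[2])/r[2]
def cloud(d):
    h,w=d['depth'].shape; v,u=np.mgrid[:h,:w]; z=d['depth']; K=d['K']
    x=(u-K[0,2])/K[0,0]*z; y=(v-K[1,2])/K[1,1]*z
    return np.stack([x,-y,-z],-1)@d['T'][:3,:3].T+d['T'][:3,3]
def pix(d,P):
    c=d['T'][:3,:3].T@(np.array(P)-d['T'][:3,3]); q=d['K']@[c[0],-c[1],-c[2]]; return q[:2]/q[2]
E
python3 - <<'E'
from h import *
for n in('top','scene'):
    d=cam(n); save(d,n+'0.png',s=1.42); print(n,d['K'].tolist(),np.round(d['T'],3).tolist()); np.savez(n+'0.npz',**d)
s=env.get_state(); print(s['time_s'],s['tool_pos'],s['tcp_rot'],env.grip_depth)
E
```

```text
pics
top [[422.6739989934463, 0.0, 280.07431655901746], [0.0, 422.6739989934463, 210.60961937827608], [0.0, 0.0, 1.0]] [[-0.016, 0.995, -0.1, 0.434], [-1.0, -0.017, -0.007, -0.036], [-0.009, 0.1, 0.995, 0.952], [0.0, 0.0, 0.0, 1.0]]
scene [[467.36367490668806, 0.0, 276.0850860738099], [0.0, 467.36367490668806, 207.62117272719686], [0.0, 0.0, 1.0]] [[-0.233, -0.758, 0.61, 1.167], [0.972, -0.19, 0.136, 0.097], [0.013, 0.624, 0.781, 0.893], [0.0, 0.0, 0.0, 1.0]]
0.1 [0.19696108 0.56642002 0.2305895 ] [-1.79931045e+02 -1.35169824e-02  1.60818743e+02] 0.0187
```

View pics/top0.png

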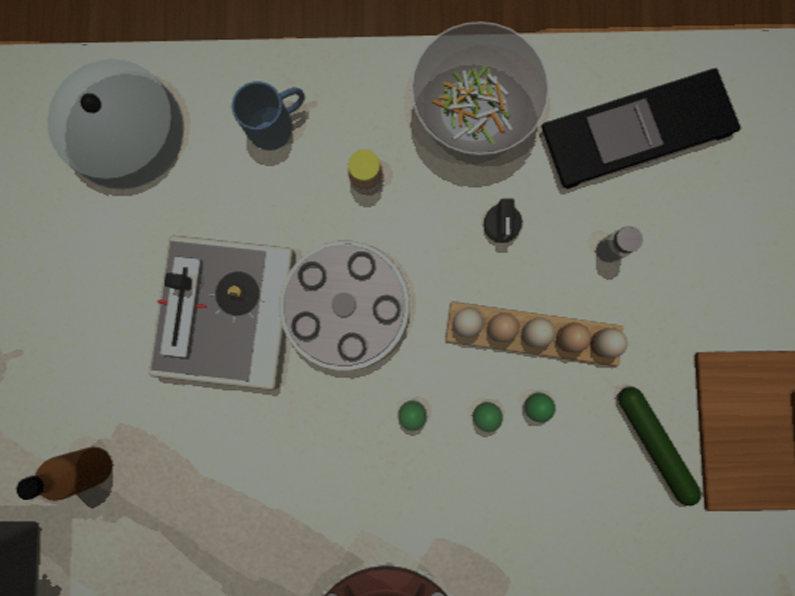

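View pics/scene0.png

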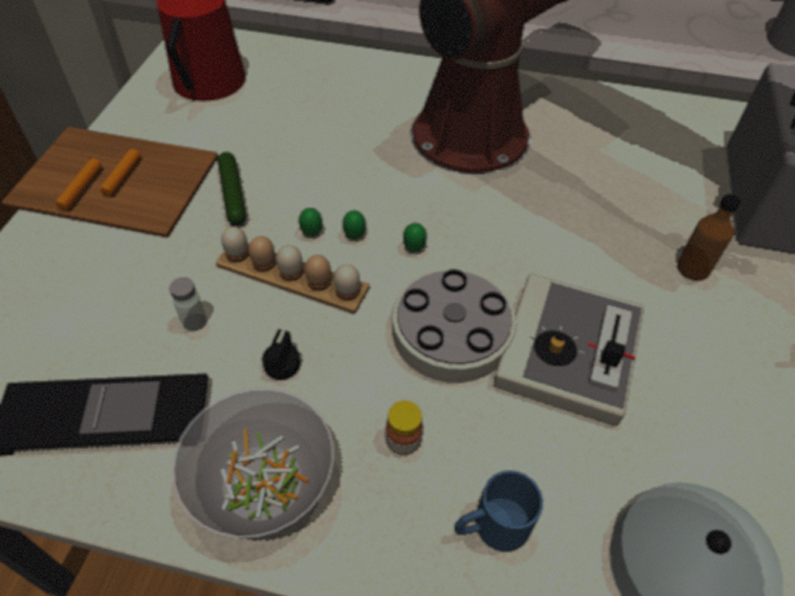

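The scene, in top0.png pixels:
- **Eggs:** five white or brown eggs stand in the rack at (467,322), (504,327), (538,333), (574,337) and (609,342). The green ones at (412,415), (487,417) and (539,407) are decoys and not meant.
- **Knob:** the black knob with the white line is at (503,220). The lid's knob at (90,102) is not it.
- **Slider:** the grip is at (179,281), with the red mark at about (182,303) and off at the bottom end.
- **Shaft:** it is at (235,292).

```bash
cat > m1.py <<'E'
from h import *
d=dict(np.load('top0.npz')); P=cloud(d); p=d['pixels'].astype(int); hsv=cv2.cvtColor(d['pixels'],cv2.COLOR_RGB2HSV)
S=1.42
def reg(u0,v0,u1,v1):
    m=np.zeros(p.shape[:2],bool); m[int(v0/S):int(v1/S),int(u0/S):int(u1/S)]=1; return m
# eggs: depth tops
for u,v in [(467,322),(504,327),(538,333),(574,337),(609,342)]:
    m=reg(u-22,v-22,u+22,v+22)&(P[...,2]>.035); q=P[m]
    A=np.c_[2*q,np.ones(len(q))]; 
    print('egg',np.round([q[:,2].max(),*q[q[:,2]>q[:,2].max()-.006].mean(0)],4),m.sum(), np.round((q.min(0)+q.max(0))/2,4))
def zz(n,u,v): 
    q=P[int(v/S)-1:int(v/S)+2,int(u/S)-1:int(u/S)+2].reshape(-1,3); print(n,np.round(np.median(q,0),4))
zz('drum',345,340);zz('console',220,350);zz('table',300,480);zz('rackend',452,325);zz('knobbar',504,210);zz('slider',179,281);zz('shaft',235,292);zz('shaker',628,238);zz('jar',364,165)
# drum circle from depth: boundary of z>0.04
m=reg(270,235,420,385)&(P[...,2]>.043)
g=cv2.GaussianBlur(cv2.cvtColor(d['pixels'],cv2.COLOR_RGB2GRAY),(3,3),0)
c=[]
for u,v in [(312,276),(361,266),(386,310),(351,347),(305,325)]:
    m=(reg(u-18,v-18,u+18,v+18)&(g<75)).astype(np.uint8)
    ct=max(cv2.findContours(m,cv2.RETR_EXTERNAL,cv2.CHAIN_APPROX_NONE)[0],key=len)
    (a,b),r=cv2.minEnclosingCircle(ct); e=cv2.fitEllipse(ct); c.append(ray(d,*e[0],.060)); print('cup',np.round(c[-1],4),np.round(e[1],1))
c=np.array(c); print('drum',c.mean(0),np.linalg.norm(c-c.mean(0),axis=1))
red=(hsv[...,1]>150)&((hsv[...,0]<8)|(hsv[...,0]>172))&reg(150,280,215,330)
n,l,s,ce=cv2.connectedComponentsWithStats(red.astype(np.uint8))
for i in range(1,n): print('red',s[i,4],ce[i],ray(d,*ce[i],.04))
m=reg(480,190,530,250)&(P[...,2]>.05)&(P[...,2]<.07); q=P[m]; print('bar',q.mean(0),np.median(q[:,2]),m.sum()); 
w,V=np.linalg.eigh(np.cov(q[:,:2].T)); print(V[:,1])
E
python3 m1.py
```

```text
egg [ 0.952   0.434  -0.0358  0.952 ] 338 [ 0.4716 -0.0958  0.4961]
egg [ 0.952   0.434  -0.0358  0.952 ] 372 [ 0.4681 -0.1278  0.4937]
egg [ 0.952   0.434  -0.0358  0.952 ] 392 [ 0.4633 -0.1476  0.4953]
egg [ 0.952   0.434  -0.0358  0.952 ] 404 [ 0.4597 -0.1751  0.4935]
egg [ 0.952   0.434  -0.0358  0.952 ] 431 [ 0.4548 -0.2006  0.4936]
drum [0.4655 0.0529 0.0539]
console [0.454  0.2437 0.0412]
table [0.2509 0.1278 0.0016]
rackend [ 0.4885 -0.1124  0.0158]
knobbar [ 0.6586 -0.1905  0.0597]
slider [0.5537 0.2861 0.0945]
shaft [0.5401 0.216  0.0594]
shaker [ 0.6048 -0.3631  0.0948]
jar [0.7263 0.0188 0.0761]
cup [0.5616 0.1001 0.06  ] [18.1 18.9]
cup [0.5759 0.0254 0.06  ] [17.9 18.5]
cup [ 0.5094 -0.0111  0.06  ] [17.4 18.9]
cup [0.4544 0.0407 0.06  ] [18.3 18.7]
cup [0.4865 0.1093 0.06  ] [18.7 19.2]
drum [0.51756318 0.05285505 0.06      ] [0.06460219 0.0644566  0.06450468 0.06434216 0.0644014 ]
red 11 [114.18181818 212.36363636] [0.52838745 0.33193457 0.04      ]
red 10 [141.9 215.4] [0.52072174 0.27134581 0.04      ]
bar [ 0.6466387  -0.19642549  0.05946243] 0.05973482240499084 283
[-0.99948811  0.0319925 ]
```

```bash
python3 - <<'E'
from h import *
d=dict(np.load('top0.npz')); save(d,'console.png',(100,155,300,280),4)
save(d,'rack.png',(300,125,470,310),3)
E
```

```text
(no output)
```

View pics/console.png

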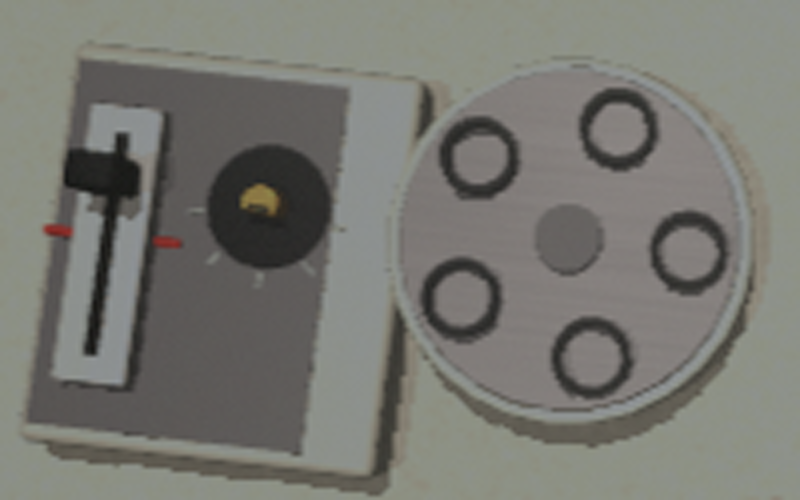

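View pics/rack.png

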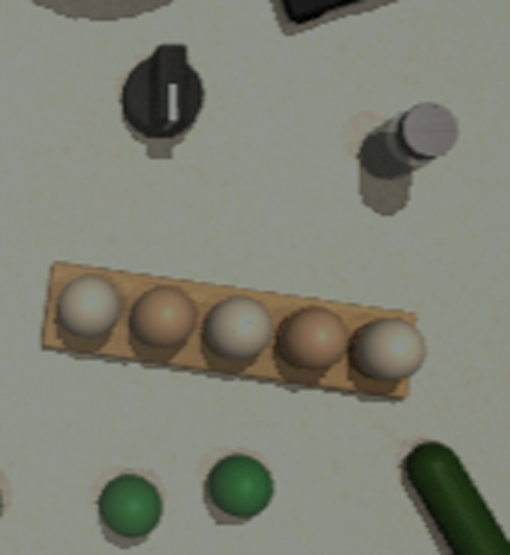

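The console crop (4x) shows the slider grip at about (103,175), red marks at (58,230) and (168,242), the shaft at (262,205) with its flat on the lower side (-x), and cups all round the drum. The rack crop (3x) shows five natural-coloured eggs; the green ones lie off the rack. The knob's white line is at (172,103), so its -x side faces the robot. I'll move above the console and use the wrist camera.

```bash
cat >> h.py <<'E'
CY=-7.2
def down(yaw): return [180,0,yaw]
def bestyaw(pos,yaw):
    c=[]
    for y in (yaw,yaw+180,yaw-180):
        q=env.solve_ik(pos,down(y))
        if q is not None: c.append((abs(np.array(q)[5]),y))
    return min(c)[1]
E
python3 - <<'E'
from h import *
p=[0.555,0.27,0.24]; y=bestyaw(p,82.8); print(y)
env.reach(p,down(y)); d=cam('wrist'); np.savez('w1.npz',**d); save(d,'w1.png',s=1.42); print(np.round(d['T'],3).tolist(),d['K'][0]); s=env.get_state(); print(s['time_s'],s['tool_pos'],s['contact_force'],s['qpos'])
E
```

```text
262.8
[[-0.992, -0.117, -0.041, 0.545], [0.124, -0.94, -0.319, 0.188], [-0.001, -0.322, 0.947, 0.382], [0.0, 0.0, 0.0, 1.0]] [318.74246541   0.         278.37520377]
2.3333 [0.55474555 0.27047657 0.24005038] [-0.60811818 -0.01067624  0.32240145] [ 1.38677049e+01  9.14014047e+00  9.91396972e+00  9.07713891e+01
  5.81052474e-03 -6.89503539e+01]
```

View pics/w1.png

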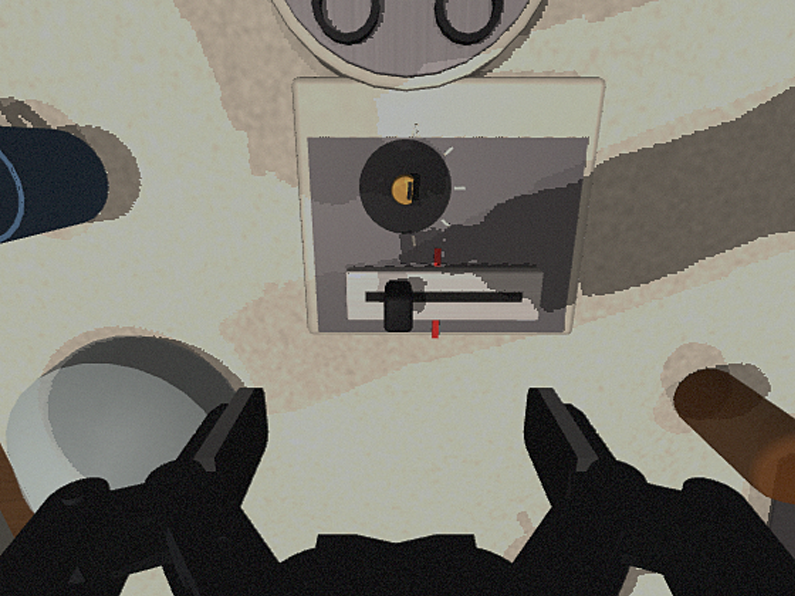

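The wrist view shows the cooker square-on: slider grip at (398,307), red marks at (437,257) and (435,329), and the D-shaft at (405,189) with its flat on the right (-x). I'll measure these, then slide the slider to off.

```bash
python3 - <<'E'
from h import *
d=dict(np.load('w1.npz')); P=cloud(d); hsv=cv2.cvtColor(d['pixels'],cv2.COLOR_RGB2HSV); ok=d['depth']>0
h,w=ok.shape; vv,uu=np.mgrid[:h,:w]
def box(u0,v0,u1,v1): return (uu>=u0/1.42)&(uu<u1/1.42)&(vv>=v0/1.42)&(vv<v1/1.42)
m=box(340,265,560,345)&ok&(P[...,2]>.088)&(P[...,2]<.1); q=P[m]; print('slider top',m.sum(),q.mean(0),q.min(0),q.max(0))
red=(hsv[...,1]>150)&((hsv[...,0]<8)|(hsv[...,0]>172))&box(400,240,470,350)
n,l,s,ce=cv2.connectedComponentsWithStats(red.astype(np.uint8))
R=[ray(d,*ce[i],.04) for i in range(1,n) if s[i,4]>15]; print('red',R)
m=box(350,150,470,230)&ok&(P[...,2]>.055)&(P[...,2]<.066); q=P[m]; print('shaft',m.sum(),q.mean(0),q.min(0),q.max(0))
gold=(hsv[...,1]>110)&(hsv[...,0]>12)&(hsv[...,0]<30)&(hsv[...,2]>90)&box(350,150,470,230)
v,u=np.nonzero(gold); print('gold',gold.sum(),u.min(),u.max(),v.min(),v.max())
# right edge per row
for r in range(v.min(),v.max()+1):
    c=u[v==r]; print(r,c.min(),c.max())
save(d,'shaft.png',(240,90,340,170),8)
E
```

```text
slider top 542 [0.55672504 0.29520081 0.09288584] [0.54613552 0.28206359 0.08800138] [0.56727653 0.31026527 0.09559373]
red [array([0.52343851, 0.27260424, 0.04      ]), array([0.53096992, 0.33289017, 0.04      ])]
shaft 262 [0.54367296 0.2175526  0.05913828] [0.53545913 0.20828362 0.05507774] [0.55157123 0.22763601 0.06139031]
gold 208 276 290 124 143
124 283 287
125 281 289
126 279 290
127 278 290
128 278 290
129 277 287
130 277 290
131 276 290
132 276 290
133 276 290
134 276 286
135 276 286
136 276 290
137 277 286
138 277 286
139 278 286
140 278 289
141 279 289
142 281 289
143 283 287
```

View pics/shaft.png

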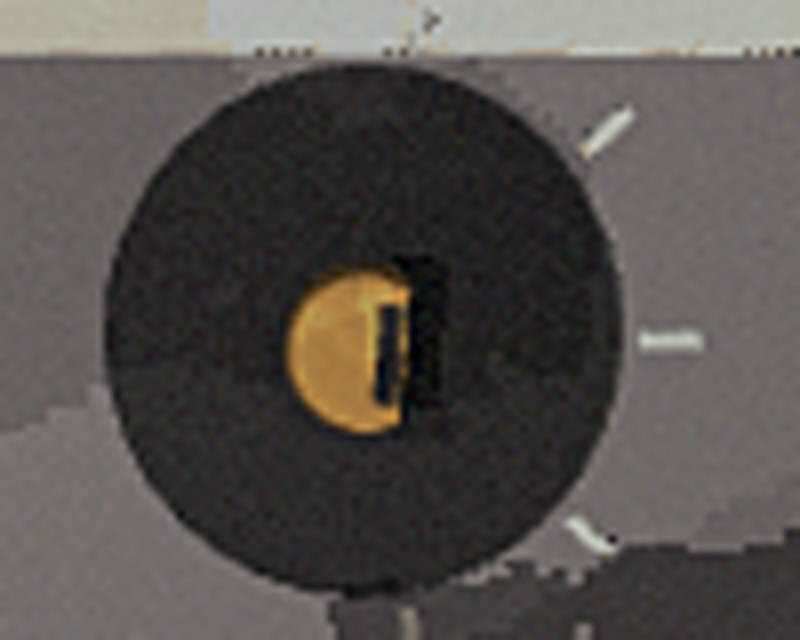

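```bash
python3 - <<'E'
from h import *
d=dict(np.load('w1.npz')); print('shaft c',ray(d,285.5,133.7,.06))
p=np.array([.5567,.2955,.064]); X=np.array([.9921,-.1253,0])
o=down(262.8)
env.command_gripper(.055,20)
env.reach(p+[0,0,.06],o); env.movel(p,v=.1); env.command_gripper(0.0,20)
s=env.get_state(); print(s['gripper_width'],s['contact_force'],s['grasp_force'])
f0=s['contact_force']@X
env.movel(p-X*.065,v=.08); s=env.get_state(); print(s['contact_force']@X-f0,(s['tool_pos']-p)@X)
for k in range(20):
    t=.065+.003*(k+1); env.movel(p-X*t,v=.05); s=env.get_state(); f=s['contact_force']@X-f0; print(t,round(f,2))
    if abs(f)>8: break
env.command_gripper(.055); print(env.get_state()['contact_force'],env.get_state()['tool_pos'])
env.movel(p-X*t+[0,0,.05],v=.15); print(env.get_state()['time_s'])
q=[0.555,0.27,0.24]; env.reach(q,o); d=cam('wrist'); np.savez('w2.npz',**d); save(d,'w2.png')
P=cloud(d); m=(d['depth']>0)&(P[...,2]>.088)&(P[...,2]<.1)&(P[...,1]>.27)&(P[...,1]<.33)&(P[...,0]<.6)&(P[...,0]>.4); q=P[m]; print('slider',m.sum(),q.mean(0),q.min(0),q.max(0))
E
```

```text
shaft c [0.54183948 0.21815974 0.06      ]
0.0195996795155663 [-1.19886632 -0.05380926  4.38804095] 24.519316256046295
-0.06669254711579731 -0.06542137811467083
0.068 -0.11
0.07100000000000001 0.7
0.07400000000000001 0.41
0.077 1.41
0.08 1.68
0.083 1.35
0.08600000000000001 3.87
0.089 17.39
[-0.42187802 -0.08094908 -0.57706535] [0.4678625  0.30659813 0.06360321]
8.3167
slider 550 [0.47356938 0.30565419 0.09278888] [0.46250534 0.29290574 0.08827894] [0.48357282 0.32047574 0.09528288]
```

```bash
python3 - <<'E'
from h import *
p=[.64,-.196,.24]; y=bestyaw(p,-1.8); print(y)
env.command_gripper(.07)
env.reach(p,down(y)); d=cam('wrist'); np.savez('w3.npz',**d); save(d,'w3.png',s=1.42); P=cloud(d)
ok=(d['depth']>0)&(np.hypot(P[...,0]-.647,P[...,1]+.196)<.08)
print(P[ok][:,2].max())
m=ok&(P[...,2]>.052)&(P[...,2]<.068); q=P[m]; print('bar',m.sum(),q.mean(0)); (c,sz,a)=cv2.minAreaRect((q[:,:2]*1000).astype(np.float32)); print(c,sz,a)
w,V=np.linalg.eigh(np.cov(q[:,:2].T)); print(np.degrees(np.arctan2(*V[::-1,1])))
s=env.get_state(); print(s['time_s'],s['tool_pos'],s['qpos'],s['contact_force'])
E
```

```text
178.2
0.3334109220800849
bar 1062 [ 0.64832631 -0.19520097  0.05904825]
(649.2001342773438, -195.4730682373047) (21.492027282714844, 55.71379089355469) 88.823486328125
179.027734544624
11.1167 [ 0.64031098 -0.19468685  0.24017398] [-2.80831926e+01  1.87164747e+01  2.09166264e+01  9.21934484e+01
  1.18985485e-02 -2.64099221e+01] [-0.21212508  0.74924802 -0.119681  ]
```

View pics/w3.png

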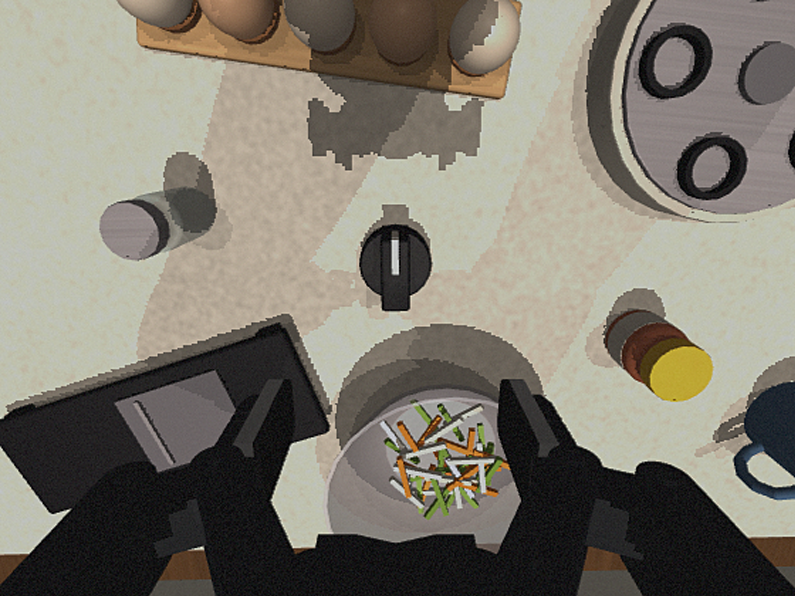

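The knob is at (395,262), undisturbed so far, with its white line toward the robot. I'll grasp it by the bar, carry it to just short of the shaft, and look again at the same tool yaw so camera bias cancels.

```bash
python3 - <<'E'
from h import *
env.movel([.649,-.195,.08],down(179.0),v=.2); s=env.get_state(); print(s['tool_pos'])
env.movel([.649,-.195,.030],v=.08); s=env.get_state(); print(s['tool_pos'],s['contact_force'])
env.command_gripper(0,50); s=env.get_state(); print(s['gripper_width'],s['grasp_force'],s['tool_pos'])
env.movel([.649,-.195,.20],v=.2); 
p=[.534,.218,.24]; y=169.4; print(env.solve_ik(p,down(y)))
env.reach(p,down(y)); env.sleep(.2); d=cam('wrist'); np.savez('w4.npz',**d); save(d,'w4.png',s=1.42)
s=env.get_state(); print(s['time_s'],s['tool_pos'],s['tcp_rot'],s['gripper_width'],s['contact_force'])
P=cloud(d); ok=(d['depth']>0)&(np.hypot(P[...,0]-.541,P[...,1]-.218)<.02)&(P[...,2]>.055)&(P[...,2]<.066); q=P[ok]; print(ok.sum(),q.mean(0),q.min(0),q.max(0))
v,u=np.nonzero(ok); print(u.min(),u.max(),v.min(),v.max(),pix(d,[.541,.218,.06]))
E
```

```text
[ 0.64979684 -0.19527678  0.08166249]
[ 0.64918617 -0.19509017  0.03025807] [-0.46638019  0.54239946 -0.10732187]
0.021151726577847044 49.554258584976196 [ 0.64931974 -0.19518989  0.03048212]
[ 9.22234205  2.00911223  2.35341429 90.34430206  0.         19.82234205]
16.1667 [0.53430832 0.21743319 0.23981075] [-1.79993359e+02 -1.34095315e-02  1.69345383e+02] 0.021096605151108245 [ 0.21243751 -0.46558009 -0.26474274]
234 [0.54304851 0.21826553 0.05895332] [0.53538898 0.2088131  0.05520308] [0.55199409 0.22827303 0.06117667]
272 290 187 201 [280.09654149 191.65577006]
```

View pics/w4.png

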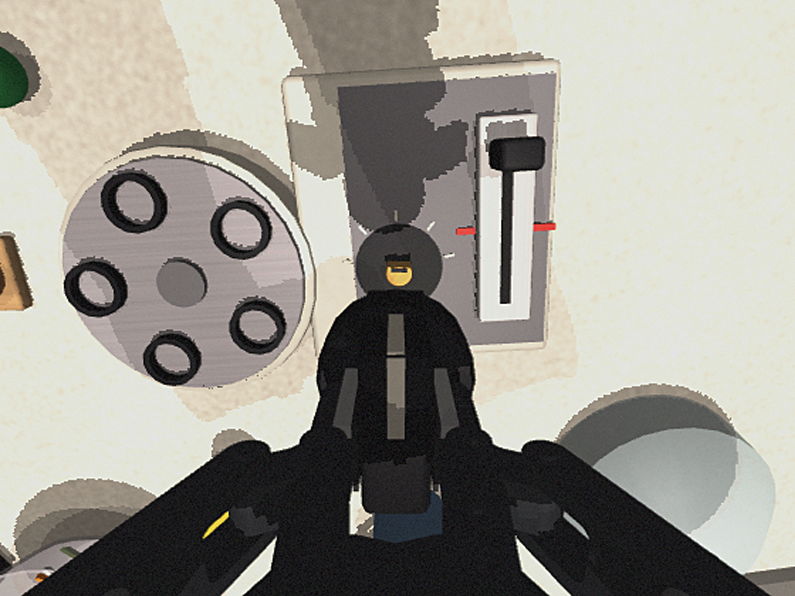

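```bash
python3 - <<'E'
from h import *
d=dict(np.load('w4.npz')); t=np.array([.5343,.21743,.27]); a=np.radians(169.4); X=np.array([np.cos(a),np.sin(a),0])
p=d['pixels'].astype(int).sum(2)
for k in(.015,.02,.024): print('axis pix',pix(d,t+X*k))
for r in (230,240,270,290,300): 
    c=[u for u in range(255,305) if p[r,u]>200]; print(r,(c[0],c[-1]) if c else c)
tgt=np.array([.5412,.2188])
env.movel([*tgt,.12],v=.15); env.movel([*tgt,.096],v=.05); env.sleep(.2); f0=env.get_state()['contact_force']; print(f0)
for z in np.arange(.0935,.0685,-.0015):
    env.movel([*tgt,z],v=.03); s=env.get_state(); f=s['contact_force']-f0; print(round(z,4),np.round(s['tool_pos'],4),np.round(f,1),np.round(s['ft_torque'],2))
    if f[2]>8: break
E
```

```text
axis pix [278.05163497 279.88024429]
axis pix [278.04486309 268.78089112]
axis pix [278.03931917 259.69423195]
230 (274, 283)
240 (273, 284)
270 (273, 284)
290 (273, 284)
300 (273, 284)
[ 0.08145832 -0.08801922 -1.19031488]
0.0935 [0.5411 0.2188 0.0933] [-0.6  0.2 -0.1] [-0.02  0.01 -0.01]
0.092 [0.5411 0.2188 0.0919] [ 0.5 -0.5  0. ] [-0.05  0.01 -0.03]
0.0905 [0.5411 0.2188 0.0904] [ 0.3 -0.   1.1] [0.02 0.01 0.01]
0.089 [0.5411 0.2188 0.0889] [ 0.6 -0.2  1.2] [-0.    0.05  0.04]
0.0875 [0.5411 0.2188 0.0873] [-0.1 -0.   0.9] [ 0.01  0.05 -0.01]
0.086 [0.5411 0.2188 0.0859] [-0.4  0.1 -0.2] [0.02 0.02 0.  ]
0.0845 [0.5411 0.2188 0.0844] [-0.7  0.5  0.1] [-0.06  0.01 -0.  ]
0.083 [0.5411 0.2188 0.0829] [0.1 0.7 0.7] [-0.02  0.01  0.04]
0.0815 [0.5411 0.2188 0.0814] [-0.  -0.4  1. ] [ 0.01  0.01 -0.  ]
0.08 [0.5411 0.2188 0.0799] [0.4 0.1 1.3] [-0.04  0.04 -0.05]
0.0785 [0.5411 0.2188 0.0784] [-0.1 -1.1  0.6] [ 0.04  0.01 -0.02]
0.077 [0.5411 0.2188 0.0768] [-0.5  0.2  0.2] [-0.   -0.02 -0.01]
0.0755 [0.5411 0.2188 0.0754] [-1.2  1.   0.4] [ 0.04 -0.01  0.04]
0.074 [0.5411 0.2188 0.0739] [-0.4 -0.3  0.7] [0.02 0.02 0.  ]
0.0725 [0.5411 0.2188 0.0724] [-0.6 -0.3 -0.3] [ 0.01  0.03 -0.02]
0.071 [0.5411 0.2188 0.0709] [-0.1  0.3  0.3] [-0.01  0.01  0.  ]
0.0695 [0.5415 0.2189 0.0704] [-2.9 -0.3  8.4] [-0.12  0.58  0.06]
```

The knob slid home: the TCP bottomed at 0.0704 with almost no force on the way. The view also shows the slider at the off end, (517,152). I'll release, measure the cups from w4, and look at the rack.

```bash
python3 - <<'E'
from h import *
env.command_gripper(.045); env.movel([.5412,.2188,.15],v=.2)
d=dict(np.load('w4.npz')); g=cv2.GaussianBlur(cv2.cvtColor(d['pixels'],cv2.COLOR_RGB2GRAY),(3,3),0); C=[]
top=[(.5616,.1001),(.5759,.0254),(.5094,-.0111),(.4544,.0407),(.4865,.1093)]
for c in top:
    u,v=pix(d,[*c,.06]).astype(int); m=np.zeros_like(g); m[max(0,v-27):v+27,max(0,u-27):u+27]=1; m=((g<60)&(m>0)).astype(np.uint8)
    ct=max(cv2.findContours(m,cv2.RETR_EXTERNAL,cv2.CHAIN_APPROX_NONE)[0],key=len); e=cv2.fitEllipse(cv2.convexHull(ct)); C.append(ray(d,*e[0],.059)); print('cup',np.round(C[-1],4),np.round(e[1],1))
C=np.array(C); print(C.mean(0),np.linalg.norm(C-C.mean(0),axis=1)); np.save('cups.npy',C)
env.command_gripper(.065)
p=[.482,-.175,.25]; y=bestyaw(p,82); print(y); env.reach(p,down(y)); env.sleep(.2); d=cam('wrist'); np.savez('w5.npz',**d); save(d,'w5.png',s=1.42); P=cloud(d)
ok=(d['depth']>0)&(P[...,2]>.06)&(P[...,2]<.09)&(abs(P[...,0]-.48)<.06)&(P[...,1]<-.04)&(P[...,1]>-.33)
n,l,s,ce=cv2.connectedComponentsWithStats(ok.astype(np.uint8)); E=[]
for i in range(1,n):
    if s[i,4]>50:
        q=P[l==i]; zm=np.percentile(q[:,2],98); t=q[q[:,2]>zm-.005]; E.append(t.mean(0)); print('egg',s[i,4],round(zm,4),np.round(t.mean(0),4))
np.save('eggs.npy',E); s=env.get_state(); print(s['time_s'],s['tool_pos'])
E
```

```text
cup [0.5635 0.1038 0.059 ] [37.5 38.6]
cup [0.5778 0.0297 0.059 ] [35.9 39.5]
cup [ 0.5117 -0.0065  0.059 ] [38.2 43.9]
cup [0.4567 0.0448 0.059 ] [40.9 47.3]
cup [0.489  0.1131 0.059 ] [40.1 42.3]
[0.5197473  0.05700887 0.059     ] [0.06409005 0.0641432  0.06398196 0.06418797 0.06398568]
82
egg 1126 0.0742 [ 0.4914 -0.132   0.0718]
egg 964 0.0743 [ 0.4832 -0.185   0.0718]
egg 831 0.0741 [ 0.4746 -0.2378  0.0717]
egg 735 0.0741 [ 0.4662 -0.2906  0.0718]
egg 73 0.0663 [ 0.4575 -0.3285  0.0636]
25.2083 [ 0.48220885 -0.17435344  0.24979175]
```

View pics/w5.png

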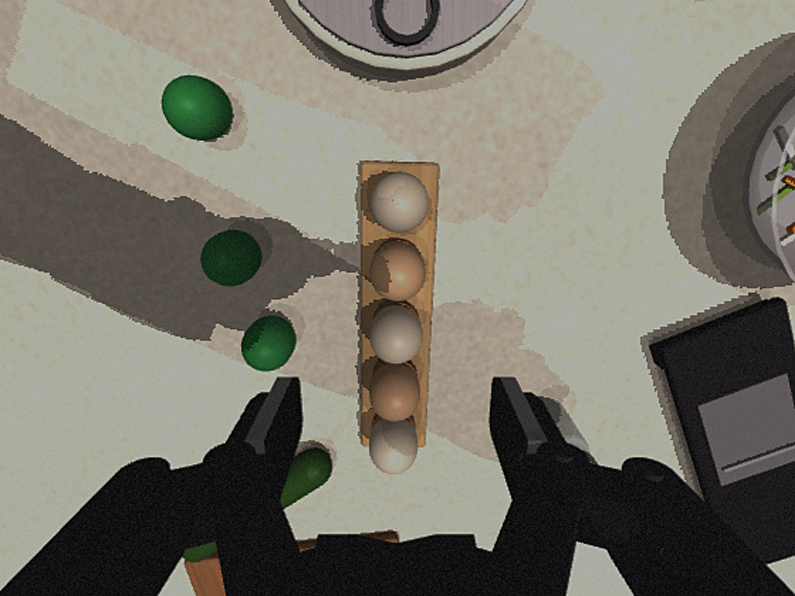

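All five eggs stand in the rack at (400,202), (398,270), (396,333), (395,391) and (393,447). The green ones lie off to the left. I'll check the cup positions against the known shaft location, then move the first egg.

```bash
python3 - <<'E'
from h import *
d=dict(np.load('top0.npz')); h=cv2.cvtColor(d['pixels'],cv2.COLOR_RGB2HSV); m=(h[...,1]>100)&(h[...,0]>12)&(h[...,0]<32)&(h[...,2]>80); m[:, :150]=0; m[:,180:]=0; m[:190]=0; m[225:]=0
v,u=np.nonzero(m); print('gold',u.min(),u.max(),v.min(),v.max()); c=ray(d,(u.min()+u.max())/2,v.min()+4.6,.06); print('top shaft',c)
off=np.array([.5413,.2188])-c[:2]; top=np.array([.51756,.05286]); print('drum via top',top+off,'via w4',np.load('cups.npy').mean(0))
E
cat >> h.py <<'E'
EG=[np.array([.4914,-.132])+i*np.array([-.0084,-.0529]) for i in range(5)]
def pick(i):
    e=EG[i]; env.command_gripper(.065,20); env.reach([*e,.13],down(81)); env.movel([*e,.021],v=.15)
    env.command_gripper(.03,25); s=env.get_state(); print('grip',i,s['gripper_width'],s['grasp_force'],s['contact_force'].round(1))
    env.movel([*e,.13],v=.2)
def place(c,th):
    y=bestyaw([*c,.16],th+90); env.reach([*c,.16],down(y)); s=env.get_state(); f0=s['contact_force']; print('w',s['gripper_width'])
    env.movel([*c,.066],v=.15)
    for z in np.arange(.064,.0525,-.0015):
        env.movel([*c,z],v=.05); f=env.get_state()['contact_force']-f0
        if f[2]>3: break
    print('place z',round(z,4),f.round(1)); env.command_gripper(.062); env.movel([*c,.15],v=.2); s=env.get_state(); print(s['time_s'],s['gripper_width'])
E
```

```text
gold 160 169 201 208
top shaft [0.53895271 0.21670444 0.06      ]
drum via top [0.51990729 0.05495556] via w4 [0.5197473  0.05700887 0.059     ]
```

```bash
cat >> h.py <<'E'
C=np.load('cups.npy')[:,:2]; C=(C-C.mean(0))*.065/.0641; TH=np.degrees(np.arctan2(C[:,1],C[:,0])); TH=(TH+90)%180-90; C=C+[.5198,.056]
E
python3 - <<'E'
from h import *
print(C,TH); 
for c,t in zip(C,TH): print(bestyaw([*c,.16],t+90),env.solve_ik([*c,.06],down(bestyaw([*c,.16],t+90))) is not None)
for e in EG: print(np.round(env.solve_ik([*e,.02],down(81)),0))
pick(0); place(C[0],TH[0])
d=cam('wrist'); save(d,'w6.png',s=1.2)
E
```

```text
[[ 0.56416211  0.10349412]
 [ 0.57864677  0.02829162]
 [ 0.51163039 -0.0083639 ]
 [ 0.45589303  0.0436508 ]
 [ 0.48866771  0.11292735]] [ 46.952853   -25.21370315  82.76621705  10.93686939 -61.3267382 ]
136.95285300209073 True
244.78629685151918 True
172.76621705301227 True
100.93686939077642 True
208.67326179951795 True
[-30.  -6. -28.  67.   0.  69.]
[-35.  -4. -27.  67.   0.  64.]
[-41.  -2. -25.  67.   0.  58.]
[-46.   1. -21.  67.   0.  53.]
[-50.   5. -17.  67.   0.  49.]
grip 0 0.042972898000763905 24.484137296676636 [-7.2  0.   8.4]
w 0.04318876045196074
place z 0.058 [-1.4 -2.6  7.2]
31.8167 0.062332315763598184
```

View pics/w6.png

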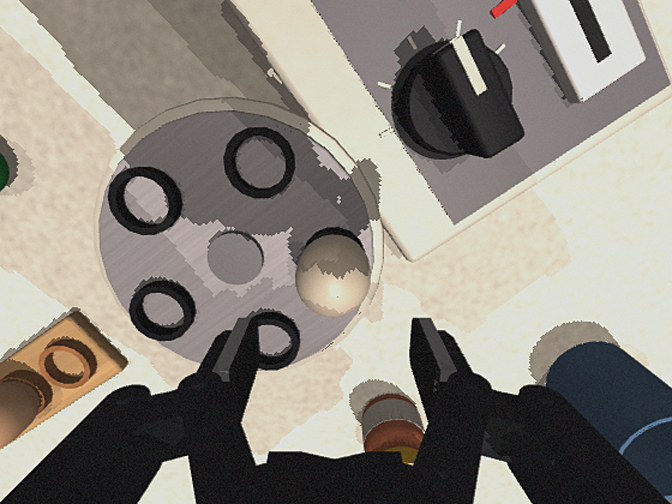

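The egg stands upright in its cup at (332,273), and the knob is seated at (455,90). I'll continue with the others, checking each egg's top by depth.

```bash
cat > go.py <<'E'
from h import *
import sys
def check():
    d=cam('wrist'); P=cloud(d)
    for i,c in enumerate(C):
        m=(d['depth']>0)&(np.hypot(P[...,0]-c[0],P[...,1]-c[1])<.028)&(P[...,2]>.08)&(P[...,2]<.13)
        if m.sum()>30: q=P[m]; zm=np.percentile(q[:,2],98); t=q[q[:,2]>zm-.005].mean(0); print('  in cup',i,round(zm,4),np.round(t[:2]-c,4))
check()
for e,c in ((1,4),(2,1)):
    pick(e); place(C[c],TH[c]); check()
E
python3 go.py
```

```text
in cup 0 0.11 [ 0.0002 -0.0013]
grip 1 0.04307548167730498 24.559563919901848 [-7.9  1.1  8.7]
w 0.043026379516342465
place z 0.058 [-3.5 -2.3  8.9]
39.5833 0.06223270682072113
  in cup 0 0.1099 [-0.0024  0.0024]
  in cup 4 0.1099 [-0.0007 -0.0033]
grip 2 0.0430217813255433 24.53417368233204 [-7.3  0.8  8. ]
w 0.04309675070620144
place z 0.0595 [-0.2 -2.   3.6]
47.8167 0.06190114976407819
  in cup 0 0.1098 [ 0.0041 -0.0055]
  in cup 1 0.1098 [ 0.0005 -0.0049]
  in cup 4 0.1096 [ 0.001  -0.0054]
```

```bash
sed -i 's/((1,4),(2,1))/((3,3),(4,2))/; s/^check()$//' go.py; cat >> go.py <<'E'
p=[.53,.13,.36]; y=bestyaw(p,172.8); env.reach(p,down(y)); env.sleep(.2); d=cam('wrist'); np.savez('w7.npz',**d); save(d,'w7.png',s=1.42); print(env.get_state()['time_s'])
E
python3 go.py
```

```text
grip 3 0.043013973838059924 24.57409478724003 [-8.3  1.7  9. ]
w 0.0427979494993271
place z 0.058 [-1.1  1.5  3.9]
56.125 0.06217815242581692
  in cup 0 0.11 [-0.0008 -0.0017]
  in cup 1 0.1097 [-0.0009 -0.0017]
  in cup 3 0.11 [0.001  0.0003]
  in cup 4 0.11 [-0.0002 -0.0023]
grip 4 0.043253198628425325 24.62514393031597 [-9.5  1.8  8.2]
w 0.04295168267569662
place z 0.0595 [-1.9 -1.1  5.9]
63.7 0.06178630470811741
  in cup 0 0.1099 [-0.0012 -0.0039]
  in cup 1 0.1099 [-0.001  -0.0059]
  in cup 2 0.11 [-0.0017 -0.0025]
  in cup 3 0.1101 [ 0.0004 -0.0017]
  in cup 4 0.1098 [-0.0006 -0.0043]
64.9917
```

View pics/w7.png

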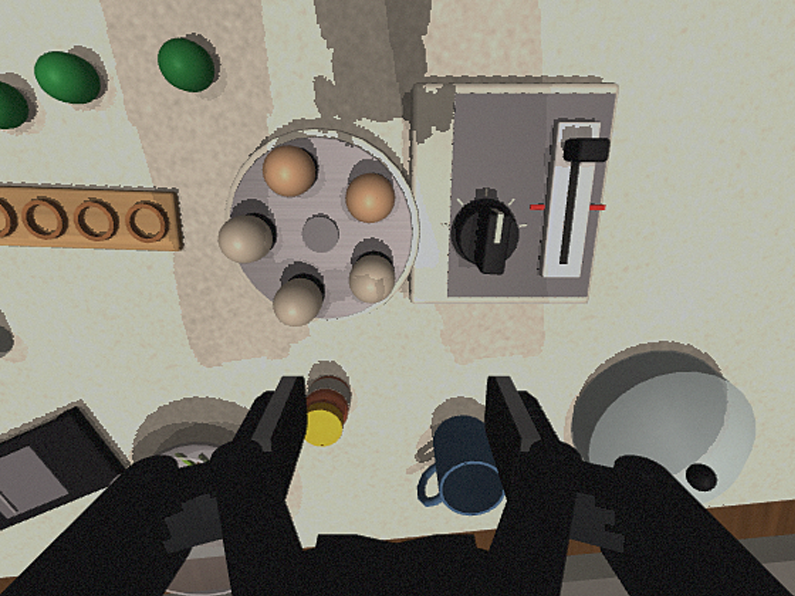

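All five eggs are upright in their cups, the knob is home, and the slider is at off (586,150). Now I'll slide the power to the red mark, then check it in the wrist view.

```bash
cat > fin.py <<'E'
from h import *
X=np.array([.9921,-.1253,0]); o=down(262.8)
def look(name):
    env.reach([0.53,0.27,0.24],o); env.sleep(.2); d=cam('wrist'); save(d,name,s=1.42); P=cloud(d); hsv=cv2.cvtColor(d['pixels'],cv2.COLOR_RGB2HSV)
    m=(d['depth']>0)&(P[...,2]>.088)&(P[...,2]<.1)&(P[...,1]>.27)&(P[...,1]<.33)&(P[...,0]<.62)&(P[...,0]>.42); q=P[m]; c=(q.min(0)+q.max(0))/2
    red=((hsv[...,1]>150)&((hsv[...,0]<8)|(hsv[...,0]>172))&(np.hypot(P[...,0]-.526,P[...,1]-.303)<.05)).astype(np.uint8)
    n,l,s,ce=cv2.connectedComponentsWithStats(red); R=np.array([ray(d,*ce[i],.04) for i in range(1,n) if s[i,4]>12])
    k=(d['depth']>0)&(np.hypot(P[...,0]-.541,P[...,1]-.219)<.035)&(P[...,2]>.08); 
    print('slider',c,q.mean(0),'red',R.round(4).tolist(),'err along',(q.mean(0)-R.mean(0))@X,(c-R.mean(0))@X,'knob top',np.percentile(P[k][:,2],90),env.get_state()['time_s'])
def slide(a,b):
    env.command_gripper(.05,20); env.reach([*a,.13],o); env.movel([*a,.064],v=.12); env.command_gripper(0,20); print(env.get_state()['gripper_width'])
    env.movel([*b,.064],v=.06); env.sleep(.2); print(env.get_state()['tool_pos']); env.command_gripper(.05); env.movel([*b,.13],v=.15)
E
python3 - <<'E'
from fin import *
p=np.array([.5567,.2955,0]); slide((p-X*.0855)[:2],(p-X*.0315)[:2]); look('w8.png')
E
```

```text
0.019296727319789885
[0.52646222 0.29953636 0.06505393]
slider [0.52679907 0.29971952 0.09189722] [0.52701502 0.29877227 0.09297853] red [[0.5235, 0.273, 0.04], [0.5318, 0.3381, 0.04]] err along 0.00022804985442446914 -0.00010488341799435115 knob top 0.3260851992790343 70.4917
```

View pics/w8.png

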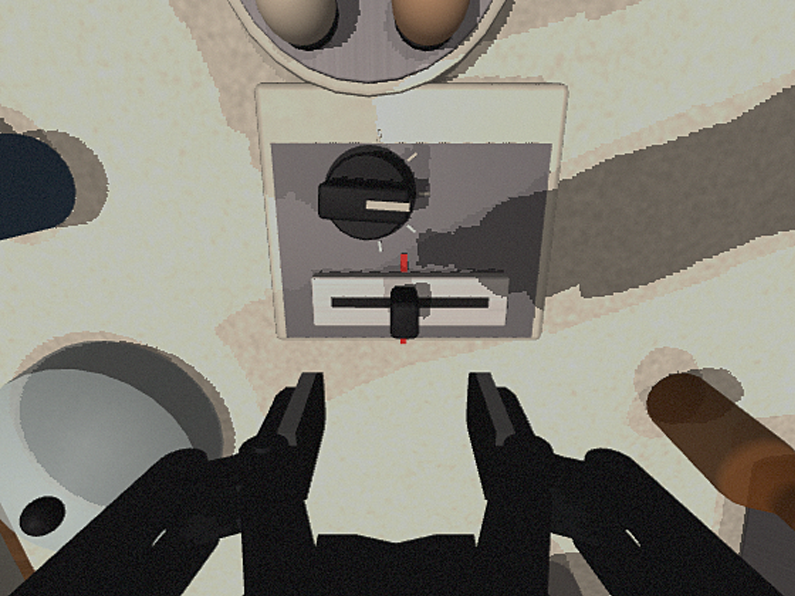

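The slider grip at (404,312) is in line with the red marks at (404,262) and (403,341), within about 0.3 mm. The knob is seated at (370,195) and the robot is clear of everything, so I'll hand the job in.

```bash
python3 -c "
from h import *
print(env.sign_off())"
```

```text
the job is handed in; nothing more can be done
None
```

I handed the job in at about 70 s of the 208 s allowed: the slider went to off first, the knob is fully home on its shaft, all five eggs stand upright in their own cups, and the power slider then went to the red mark (about 0.3 mm off in the last camera view).

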